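Sweep the loose headset spacers into the parts pan

TASK

With the closed fingers, sweep the three loose blue headset spacers along the bench top, through the open side of the yellow-walled parts pan, until all three lie flat and wholly inside it. Slide them gently: do not pick up, squeeze, press down on or flick any of them. Leave the upright steel socket and the other things on the bench where they are.

Things in the scene. Friction and masses are not known exactly. Their poses are not given: they have to be found in the camera images.
- pan: Fixed sheet-metal pan: three yellow walls 25 mm high, 4 mm thick, round a grey floor 150 mm (its x) by 110 mm (its y), flush with the bench, no sill. Its -y side (mouth, 150 mm wide) is open and faces world -y within 0.3 rad. Origin: centre of the floor, at bench height. Mouth line 55 mm along -y, back wall inside face 55 mm along +y, side walls inside faces 75 mm along +-x.
- spacer_a: Blue headset spacer, a plain metal ring lying flat on the bench: outer diameter 40 mm, hole 25.6 mm, 15 mm high, about 25 g. Origin at the centre of its underside, z along its axis (up). To be swept into the pan. All three start on the bench to the right of the pan's mouth
- spacer_b: Blue headset spacer, a plain metal ring lying flat on the bench: outer diameter 40 mm, hole 25.6 mm, 15 mm high, about 25 g. Origin at the centre of its underside, z along its axis (up). To be swept into the pan. All three start on the bench to the right of the pan's mouth
- spacer_c: Blue headset spacer, a plain metal ring lying flat on the bench: outer diameter 40 mm, hole 25.6 mm, 15 mm high, about 25 g. Origin at the centre of its underside, z along its axis (up). To be swept into the pan. All three start on the bench to the right of the pan's mouth
- socket: Bright steel wrench socket standing upright, loose, 28 mm in diameter and 42 mm high, about 0.12 kg, somewhere among the spacers, perhaps between one of them and the pan. Origin at the centre of its underside, z up. Leave it standing where it is
- lockring: Flat black ring, 44 mm in diameter, 8 mm high, lying loose beyond the spacers (farther from the robot). Origin at the centre of its underside. Not to be swept: leave it
- spanner: Loose steel spanner 180 mm long lying on the bench beyond the spacers, lengthwise across the robot's view. Origin at its underside, near its middle, x along its length. Leave it
- pedal: Black flat bicycle pedal, 95 by 84 mm, 24 mm high, with a short steel spindle on its +y side, loose, far to the robot's right. Origin at the centre of its underside. Leave it
- oil: White oil bottle with a red cap and blue label, 44 mm in diameter, 120 mm high, loose, beyond the pan on the far left. Origin at the centre of its underside. Leave it
- lever: Orange tyre lever, a bar 115 by 18 by 8 mm, lying loose on the far side of the pan, lengthwise across the robot's view. Origin at the centre of its underside, x along its length. Leave it
Not all that is in view belongs to the job. What is shaped like the spacer_b but green is not meant. What is shaped like the spacer_c but red is not meant.

How it is judged:
By the outcome, as a careful person would: the job done as asked, in the order asked, and still so for the second after the job is handed in, with the robot touching nothing.
It also fails if it takes over 72 s, if anything falls off the work surface, if the arm or the gripper's body presses on something with over 40 N, if the wrist force passes 120 N, or if a joint passes its speed limit or range.

ROBOT

A 6-joint arm with a two-finger parallel gripper is mounted at the origin on the work surface. World frame = base frame: x ahead of the robot, y to its left, z up, the work surface at z = 0. Lengths are in m, angles in rad, forces in N, time in s.
With the tool pointing down it reaches from about 0.375 to 0.9 m from the base axis. Payload 3.1 kg.
Tool frame: the origin (TCP) lies on the centre line of the jaws, within the pads' length; the fingertips stand 25 mm ahead of it and the grasp point (between the pads) lies 6 mm ahead of it (manip.tips_ahead is the distance from the TCP to the fingertips, in m); z points along the fingers, y is the direction in which the jaws open and shut (so a half turn about z gives the same grasp; the last joint's range is limited). The gripper opens to 85 mm and grips with 20 to 120 N. Pads are 22 mm wide; open, the fingers measure 114 mm over their backs; the gripper's body (76 mm by 85 mm) begins 54 mm behind the grasp point. The pads swing forward as they close: fully open they stand 13 mm farther back than shut.
Start: joints at [1.099, 0.527, 1.433, -0, 1.181, -0.178], TCP at [0.181, 0.598, 0.256] pointing down, gripper open.
Joint ranges: [-3.08, 3.08], [-0.75, 2.2], [0.22, 2.44], [-1.43, 4.57], [0, 2.65], [-2.85, 2.85]. Speed limits (rad/s): [2.79, 2.79, 3.14, 3.14, 3.14, 3.14].

INTERFACE

Orientations are given as a unit quaternion [x, y, z, w].
In Python, from station import manip gives the robot as it stands.
- The arm moves only by the tool play_rows, never from a script. Its argument "steps" is a list that holds one entry, the list of rows, each a list of 6 numbers: the shift along the tool's x, y, z in m, then the turn, a rotation vector about the tool's x, y, z in degrees. In form: [[[x, y, z, rx, ry, rz], ...]]. A call has 1 to 10 rows; each row shifts and turns the commanded pose from where the row before left it, along the tool's axes as they then stand; what a row does not reach is not made up. A row lasts 1/8 s, in which the tool goes at most 62.5 mm and 10.7 degrees, less where a joint would pass 70% of its speed; a pose out of reach is approached as far as the arm can. A call is refused whole if a number of a shift passes 0.0625 or a number of a turn 10.7, either way. A call with a gripper value outside its range is refused whole. "fingers" is the opening, from 0 (shut) to 1 (fully open), set as the call begins (left out, the last holds). The fingers move at their own pace and stop on an object; "squeeze" is the grip in N (left out, the last holds). Time passes only in rows, so rows that do not move let the fingers close. It gives the time, the measured TCP pose, the force and the opening at its end, in the units of the state.
- manip.sense(): the state, without advancing time (a new reading comes with each control period).
- manip.snapshot(name): name is "scene" or "top" or "wrist"; returns a dict with "img" (384x512x3 uint8, red, green, blue), "K" (3x3 intrinsics, pixels), "world_from_camera" (4x4, takes a point from camera to world coordinates). Camera axes: x right, y down, z forward; pixel columns grow to the right and rows downward; lengths in m; the calibration is good to about 2 mm. The wrist camera is an equidistant fisheye: a pixel r from the principal point sees the ray r / f radians off the axis. A picture is of the moment at which its call begins. There is no depth.
- manip.sign_off(): hands the job in, once; it reports no verdict.
Trained networks look in a picture, given as the dict that the camera call returned (one of the last four; its "shot" number tells which), for a name from the list of things; names that differ only in an ending like _2 or _b are one class to them, and where a whole thing is asked for, a point or a joint stands for the part that bears it (a point fixed in the world has none). Each returns a list of dicts, best first, with "score" (0 to 1); they miss things now and then, are a little off and sometimes report something else, mostly with a low value. They report only what shows in the picture. A call takes as long as a camera call. They do not tell look-alikes from the thing itself.
- manip.regions_of(label, picture): "pixels" (384x512 bool, what is visible of it) and "rect" ([left, top, right, bottom] in pixels, round what is visible of it).
- manip.pinpoint(label, picture): "point" ([column, row] in pixels: a listed point, or the origin of a listed thing).
The state is a dict: "t": time; "q": joint angles; "qd": joint speeds; "tau": joint torques, N m; "tcp_pos": TCP position; "tool_rot": TCP orientation; "force": force on the tool from outside, world axes, zero at the start; "ft_torque": the same for the moment, N m; "finger_gap": opening from 0.0 (shut) to 1.0 (fully open).
Only numpy, scipy, OpenCV 4.12 (cv2) and the standard library are available. Lean on these libraries where they do the work, as an engineer would, in place of code of your own. Each camera call takes 0.05 s, during which the arm holds its last target.

## Working session

There is one attempt and no reset: what is moved stays moved. The work goes in short steps, Python scripts to look and compute and a tool call to move; the robot and the scene stay as the last step left them, time stands still between calls to the robot, and variables do not carry over. Pictures are saved under pics/ and viewed, and the job is handed in when it is done.

Besides the shell and the picture viewer there is one more tool, called after "Emit:" in YAML: its name, and indented under it one key for each argument. play_rows: Moves the arm, as the interface text tells. Its arguments: {"type":"object","properties":{"steps":{"type":"array"},"fingers":{"type":"number"},"squeeze":{"type":"number"}},"required":["steps"]}

```bash
mkdir -p pics; ls; python3 - <<'E'
from station import manip
import cv2,numpy as np
s=manip.sense(); print({k:np.round(v,3).tolist() for k,v in s.items()})
for n in ("scene","top"):
    p=manip.snapshot(n); cv2.imwrite(f"pics/{n}0.png",cv2.resize(p["img"][:,:,::-1],(800,600),interpolation=cv2.INTER_CUBIC))
    print(n,np.round(p["K"],1).tolist(),np.round(p["world_from_camera"],4).tolist())
E
```

```text
pics
{'t': 0.0, 'q': [1.099, 0.528, 1.434, 0.0, 1.181, -0.179], 'qd': [-0.0, 0.002, -0.001, -0.0, 0.0, -0.0], 'tau': [0.001, -44.235, -17.803, -0.0, 0.008, 0.0], 'tcp_pos': [0.181, 0.598, 0.255], 'tool_rot': [0.146, 0.989, -0.001, -0.0], 'force': [-0.044, 0.732, 0.594], 'ft_torque': [0.022, 0.008, 0.017], 'finger_gap': 1.001}
scene [[424.2, 0.0, 250.0], [0.0, 424.2, 183.5], [0.0, 0.0, 1.0]] [[-0.8223, 0.407, -0.3977, 1.0471], [0.569, 0.5839, -0.579, 0.6224], [-0.0034, -0.7025, -0.7117, 0.8406], [0.0, 0.0, 0.0, 1.0]]
top [[371.5, 0.0, 255.8], [0.0, 371.5, 191.8], [0.0, 0.0, 1.0]] [[-0.0277, -0.9926, 0.1186, 0.4743], [-0.9996, 0.0275, -0.0028, -0.0285], [-0.0005, -0.1186, -0.9929, 1.051], [0.0, 0.0, 0.0, 1.0]]
```

View pics/scene0.png

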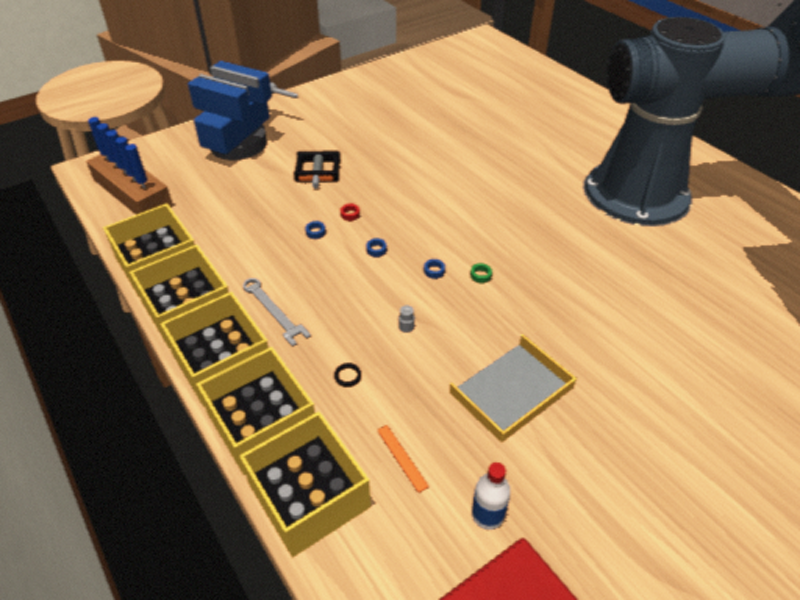

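View pics/top0.png

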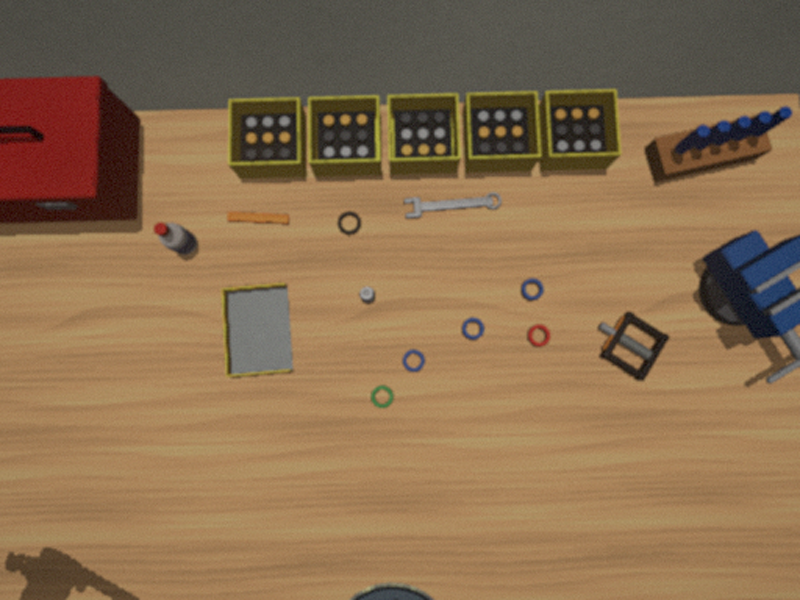

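The top view shows the pan at (257,330), with its mouth facing right. The blue rings are at (414,360), (473,328) and (532,289), green is at (382,396), red at (538,336), and the socket at (367,294). Next I'll measure these.

```bash
cat > h.py <<'E'
from station import manip
import cv2,numpy as np
def bp(p,u,v,z):
    K=p["K"];T=p["world_from_camera"]
    d=T[:3,:3]@np.array([(u-K[0,2])/K[0,0],(v-K[1,2])/K[1,1],1]);c=T[:3,3]
    return (c+d*(z-c[2])/d[2])[:2]
def blobs(p,col,mn=25,mx=600):
    h=cv2.cvtColor(p["img"],cv2.COLOR_RGB2HSV)
    R={"blue":[((105,100,40),(125,255,255))],"green":[((50,80,30),(90,255,255))],"red":[((0,150,60),(6,255,255)),((172,150,60),(180,255,255))]}[col]
    m=sum(cv2.inRange(h,a,b) for a,b in R)
    m=cv2.morphologyEx(m,cv2.MORPH_CLOSE,np.ones((3,3)))
    out=[]
    cs,_=cv2.findContours(m,cv2.RETR_EXTERNAL,cv2.CHAIN_APPROX_NONE)
    for c in cs:
        hull=cv2.convexHull(c);A=cv2.contourArea(hull)
        if mn<A<mx:
            M=cv2.moments(hull); u,v=M['m10']/M['m00'],M['m01']/M['m00']; out.append((u,v,A))
    return out
E
python3 - <<'E'
from h import *
for n in ("top","scene"):
    p=manip.snapshot(n)
    for c in ("blue","green","red"):
        for u,v,A in blobs(p,c): print(n,c,round(u),round(v),A,np.round(bp(p,u,v,.0085),4))
    for l,z in (("pan",0),("socket",0),("spacer_a",0),("lockring",0),("pedal",0),("spanner",0),("lever",0)):
        for r in manip.pinpoint(l,p)[:5]:
            print(n,l,round(r["score"],2),np.round(r["point"]),np.round(bp(p,*r["point"],z),4))
    if n=="top":
        for u,v in ((224,287),(287,285),(292,371),(229,377)):
            print("corner",np.round(bp(p,u*.64,v*.64,.025),4))
    cv2.imwrite(f"pics/{n}crop.png",cv2.resize(p["img"][150:270,130:380,::-1] if n=="top" else p["img"][100:300,150:400,::-1],None,fx=3,fy=3,interpolation=cv2.INTER_CUBIC))
E
```

```text
top blue 265 228 40.5 [ 0.4974 -0.0549]
top blue 500 205 319.0 [ 0.5437 -0.7173]
top blue 340 185 106.0 [ 0.6127 -0.2709]
top blue 450 84 48.0 [ 0.8996 -0.6089]
top blue 480 79 493.0 [ 0.9124 -0.6968]
top green 244 253 117.0 [0.4282 0.0059]
top red 345 214 132.5 [ 0.5281 -0.2783]
top red 103 146 41.0 [0.7424 0.4038]
top pan 0.71 [163. 211.] [0.5524 0.2326]
top socket 0.53 [236. 190.] [0.606  0.0252]
top spacer_a 0.57 [268. 229.] [ 0.4938 -0.0614]
top spacer_a 0.55 [299. 208.] [ 0.5508 -0.1536]
top spacer_a 0.53 [343. 210.] [ 0.5405 -0.2779]
top spacer_a 0.51 [243. 254.] [0.4251 0.0084]
top spacer_a 0.48 [339. 186.] [ 0.6099 -0.2704]
top pedal 0.61 [403. 221.] [ 0.5062 -0.4455]
top spanner 0.81 [290. 126.] [ 0.7885 -0.135 ]
top lever 0.57 [166. 136.] [0.7701 0.2237]
corner [0.6284 0.2815]
corner [0.6289 0.1691]
corner [0.4762 0.161 ]
corner [0.4688 0.2715]
scene blue 312 328 200.0 [0.7153 0.3633]
scene blue 278 171 101.0 [ 0.4908 -0.0491]
scene blue 241 158 92.0 [ 0.5448 -0.157 ]
scene blue 202 147 86.0 [ 0.613  -0.2667]
scene blue 437 9 435.0 [-0.7757 -0.4928]
scene green 308 174 109.5 [0.4282 0.0083]
scene red 318 302 99.0 [0.6667 0.3243]
scene red 224 135 92.5 [ 0.5294 -0.2749]
scene pan 0.79 [326. 249.] [0.5525 0.2253]
scene socket 0.74 [259. 211.] [0.6161 0.0349]
scene spacer_a 0.64 [307. 179.] [0.4368 0.0159]
scene spacer_a 0.55 [240. 159.] [ 0.5416 -0.1625]
scene spacer_a 0.5 [224. 139.] [ 0.5332 -0.2691]
scene spacer_a 0.43 [276. 176.] [ 0.5005 -0.0427]
scene spacer_a 0.42 [205. 147.] [ 0.6007 -0.2673]
scene lockring 0.67 [225. 245.] [0.7475 0.0759]
scene pedal 0.77 [202. 110.] [ 0.5146 -0.4378]
scene spanner 0.71 [176. 198.] [ 0.7725 -0.1305]
scene lever 0.73 [256. 292.] [0.7583 0.2246]
```

View pics/topcrop.png

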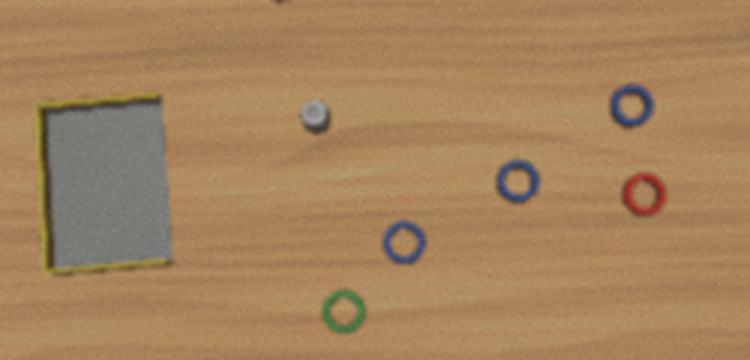

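View pics/scenecrop.png

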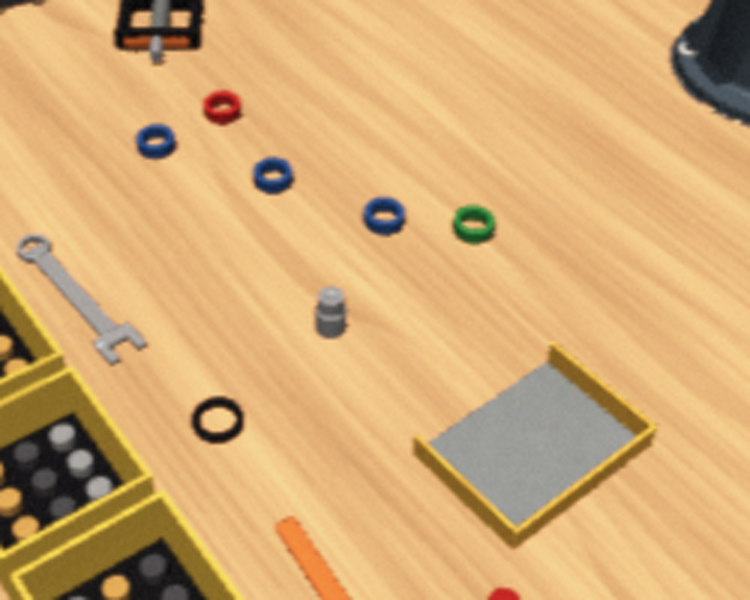

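```bash
python3 - <<'E'
from h import *
print(manip.tips_ahead)
p=manip.snapshot("top")
f=lambda u,v,z:np.round(bp(p,130+(u+.5)/3-.5,150+(v+.5)/3-.5,z),4)
for n,u,v in (("a",404,243),("b",518,181),("c",631,106),("g",343,311),("r",644,194)): print(n,f(u,v,.0135))
print("sock top",f(314,112,.042))
for u,v in ((160,98),(40,104),(48,271),(171,262)): print("pan",f(u,v,.025))
print("mouth floor",f(161,103,0),f(170,260,0))
q=manip.snapshot("scene")
f=lambda u,v,z:np.round(bp(q,150+(u+.5)/3-.5,100+(v+.5)/3-.5,z),4)
for n,u,v in (("a",384,212),("b",273,172),("c",156,139)): print(n,f(u,v,.0135))
print("sock top",f(331,294,.042), "base",f(331,329,0))
for u,v in ((553,346),(655,427),(514,543),(415,438)): print("pan",f(u,v,.025))
E
```

```text
0.025
a [ 0.4889 -0.052 ]
b [ 0.5434 -0.16  ]
c [ 0.611  -0.2691]
g [0.4283 0.0059]
r [ 0.5281 -0.2767]
sock top [0.6097 0.0272]
pan [0.6291 0.171 ]
pan [0.6266 0.2825]
pan [0.4723 0.2739]
pan [0.4774 0.1616]
mouth floor [0.628  0.1749] [0.4793 0.1672]
a [ 0.4911 -0.0487]
b [ 0.5455 -0.1554]
c [ 0.614  -0.2635]
sock top [0.6089 0.0293] base [0.6101 0.032 ]
pan [0.4815 0.1712]
pan [0.4726 0.2797]
pan [0.6342 0.2955]
pan [0.6351 0.1796]
```

Emit:
play_rows:
  steps:
    - [[0,0,0,0,0,10.4],[0,0,0,0,0,10.4],[0,0,0,0,0,10.4],[0,0,0,0,0,10.4],[0,0,0,0,0,10.4],[0,0,0,0,0,10.4],[0,0,0,0,0,10.4],[0,0,0,0,0,0]]
  fingers: 0

```text
t: 2.0
tcp_pos: [0.181, 0.5982, 0.2563]
tool_rot: [0.704, 0.71, 0.0, 0.0]
force: [-0.4, 0.4, -0.0]
finger_gap: -0.0
```

Both cameras agree to within about 5 mm:

| Item | Position (x, y) |
|---|---|
| spacer a | (0.490, -0.050) |
| spacer b | (0.5445, -0.158) |
| spacer c | (0.6125, -0.266) |
| socket | (0.609, 0.029) |
| pan centre | about (0.552, 0.226), yaw about 0.06 |

I'm moving to behind spacer a.

Emit:
play_rows:
  steps:
    - [[-0.05,0.0215,0,0,0,0],[-0.05,0.0215,0,0,0,0],[-0.05,0.0215,0,0,0,0],[-0.05,0.0215,0,0,0,0],[-0.05,0.0215,0,0,0,0],[-0.05,0.0215,0,0,0,0],[-0.05,0.0215,0,0,0,0],[-0.05,0.0215,0,0,0,0],[-0.05,0.0215,0,0,0,0],[-0.05,0.0215,0,0,0,0]]

```text
t: 3.25
tcp_pos: [0.4, 0.0979, 0.2567]
tool_rot: [0.704, 0.711, 0.001, 0.0]
force: [1.5, 0.1, 0.2]
finger_gap: 0.005
```

Emit:
play_rows:
  steps:
    - [[-0.05,0.0215,0,0,0,0],[-0.05,0.0215,0,0,0,0],[-0.05,0.0215,0,0,0,0],[-0.05,0.0215,0,0,0,0],[0,0,0.04,0,0,3.5],[0,0,0.05,0,0,0],[0,0,0.05,0,0,0],[0,0,0.03,0,0,0],[0,0,0,0,0,0]]

```text
t: 4.38
tcp_pos: [0.4853, -0.0994, 0.0845]
tool_rot: [0.725, 0.688, -0.001, -0.002]
force: [0.2, 0.5, 0.5]
finger_gap: -0.0
```

```bash
cat >> h.py <<'E'
def fish(p,pt):
    K=p["K"];T=p["world_from_camera"];c=T[:3,:3].T@(np.array(pt)-T[:3,3])
    th=np.arctan2(np.hypot(c[0],c[1]),c[2]);r=th*K[0,0];a=np.arctan2(c[1],c[0])
    return K[0,2]+r*np.cos(a),K[1,2]+r*np.sin(a)
def fbp(p,u,v,z):
    K=p["K"];T=p["world_from_camera"];x,y=u-K[0,2],v-K[1,2];r=np.hypot(x,y);th=r/K[0,0]
    d=T[:3,:3]@np.array([np.sin(th)*x/r,np.sin(th)*y/r,np.cos(th)]);c=T[:3,3]
    return (c+d*(z-c[2])/d[2])[:2]
def shot(n,name):
    p=manip.snapshot(n);cv2.imwrite(f"pics/{name}.png",cv2.resize(p["img"][:,:,::-1],(800,600),interpolation=cv2.INTER_CUBIC));return p
def rings():
    from itertools import chain
    for n in ("top","scene","wrist"):
        p=manip.snapshot(n)
        B=blobs(p,"blue",20,20000 if n=="wrist" else 600)
        for u,v,A in B:
            w=(fbp if n=="wrist" else bp)(p,u,v,.0085)
            if .4<w[0]<.68 and -.35<w[1]<.3: print(n,round(u),round(v),A,np.round(w,4))
E
python3 - <<'E'
from h import *
shot("wrist","w1"); rings()
E
```

```text
top 304 207 36.5 [ 0.5525 -0.1652]
top 340 185 103.0 [ 0.6126 -0.2712]
scene 278 171 102.5 [ 0.4906 -0.0492]
scene 241 158 92.0 [ 0.5448 -0.157 ]
scene 202 147 85.5 [ 0.6131 -0.2666]
wrist 330 268 1286.0 [ 0.5424 -0.1521]
wrist 255 143 2725.5 [ 0.4883 -0.051 ]
```

View pics/w1.png

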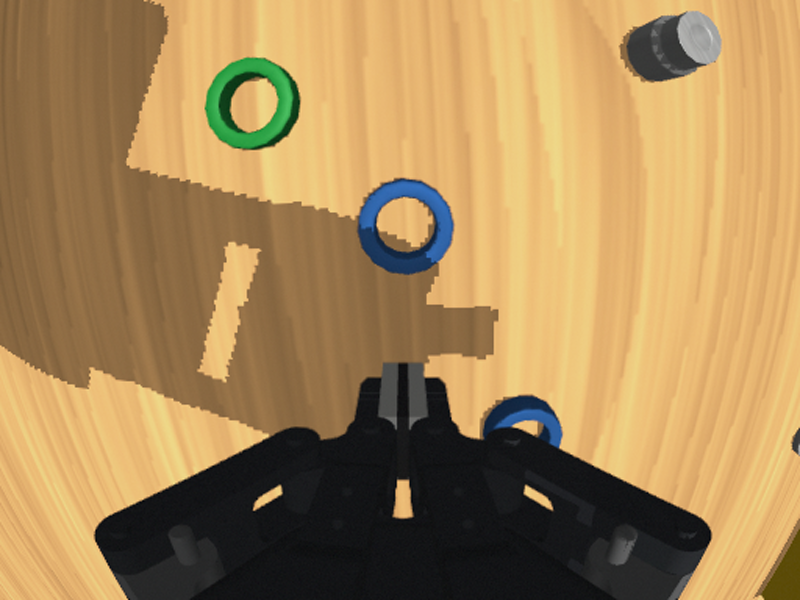

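Emit:
play_rows:
  steps:
    - [[0,0,0.03,0,0,0],[0,0,0.0245,0,0,0],[0,0,0,0,0,0],[0,0,0,0,0,0]]

```text
t: 5.08
tcp_pos: [0.4873, -0.1002, 0.0332]
tool_rot: [0.726, 0.688, 0.0, 0.001]
force: [0.0, -0.3, -0.1]
finger_gap: 0.002
```

```bash
python3 - <<'E'
from h import *
from scipy.spatial.transform import Rotation as R
s=manip.sense();p=shot("wrist","w2");print(s["tcp_pos"],s["force"])
M=R.from_quat(s["tool_rot"]).as_matrix()
# pixel of tool-frame points: (x,y,z along tool)
for z in (.025,.01,0,-.02,-.04,-.06):
    print(z,[np.round(np.array(fish(p,s["tcp_pos"]+M@np.array([.011,y,z])))/.64).tolist() for y in (-.06,-.045,-.03,-.0145,.0145,.03,.045,.06)])
E
```

```text
[ 0.4873127  -0.1001846   0.03316555] [ 0.03805932 -0.33368719 -0.10305219]
0.025 [[233.0, 358.0], [273.0, 359.0], [315.0, 360.0], [360.0, 360.0], [446.0, 360.0], [491.0, 360.0], [533.0, 359.0], [573.0, 358.0]]
0.01 [[218.0, 377.0], [261.0, 379.0], [307.0, 380.0], [356.0, 381.0], [450.0, 381.0], [499.0, 380.0], [545.0, 379.0], [588.0, 377.0]]
0 [[207.0, 391.0], [252.0, 394.0], [301.0, 396.0], [353.0, 397.0], [453.0, 397.0], [506.0, 396.0], [554.0, 394.0], [599.0, 391.0]]
-0.02 [[181.0, 426.0], [231.0, 430.0], [286.0, 434.0], [346.0, 436.0], [461.0, 436.0], [521.0, 434.0], [575.0, 430.0], [625.0, 426.0]]
-0.04 [[150.0, 470.0], [205.0, 477.0], [267.0, 483.0], [336.0, 487.0], [471.0, 487.0], [540.0, 483.0], [602.0, 477.0], [657.0, 470.0]]
-0.06 [[111.0, 526.0], [172.0, 538.0], [243.0, 549.0], [324.0, 556.0], [484.0, 556.0], [565.0, 548.0], [635.0, 538.0], [695.0, 525.0]]
```

View pics/w2.png

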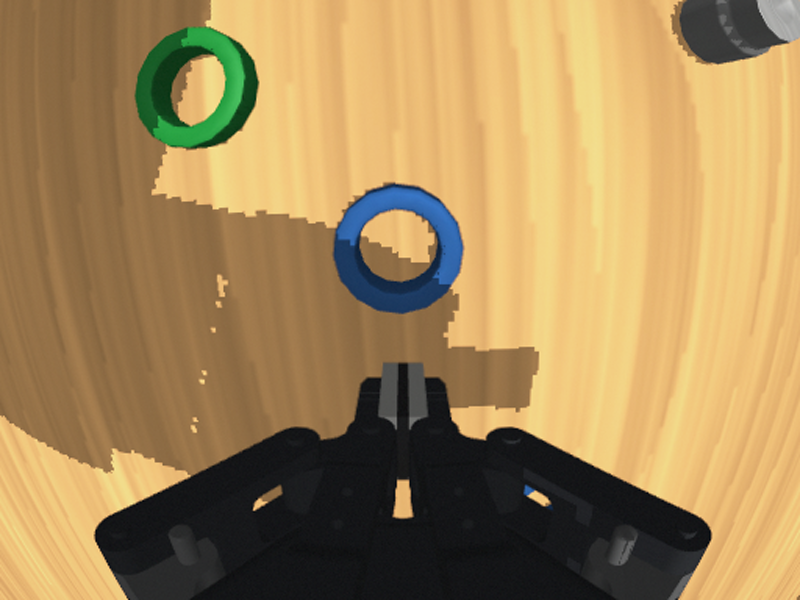

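Emit:
play_rows:
  steps:
    - [[0.006,-0.0015,0.002,0,0,0],[0.005,0,0,0,0,0],[0.004,0,0,0,0,0],[0.004,0,0,0,0,0],[0.004,0,0,0,0,0],[0.006,0,0,0,0,0],[0.008,0,0,0,0,0],[0.01,0,0,0,0,0],[0.01,0,0,0,0,0],[0.01,0,0,0,0,0]]

```text
t: 6.38
tcp_pos: [0.4886, -0.032, 0.0298]
tool_rot: [0.726, 0.688, -0.0, -0.0]
force: [0.6, -0.1, -0.0]
finger_gap: 0.002
```

```bash
python3 - <<'E'
from h import *
s=manip.sense();p=shot("wrist","w3");print(s["tcp_pos"],s["force"])
rings()
E
```

```text
[ 0.48856572 -0.03203271  0.02980766] [ 0.63649269 -0.09305425 -0.01875254]
top 302 210 106.5 [ 0.5441 -0.1606]
top 340 185 103.0 [ 0.6126 -0.2712]
scene 289 182 111.5 [0.4889 0.0014]
scene 241 158 92.0 [ 0.5448 -0.157 ]
scene 202 147 85.5 [ 0.6131 -0.2666]
wrist 251 192 5114.0 [0.487  0.0013]
```

View pics/w3.png

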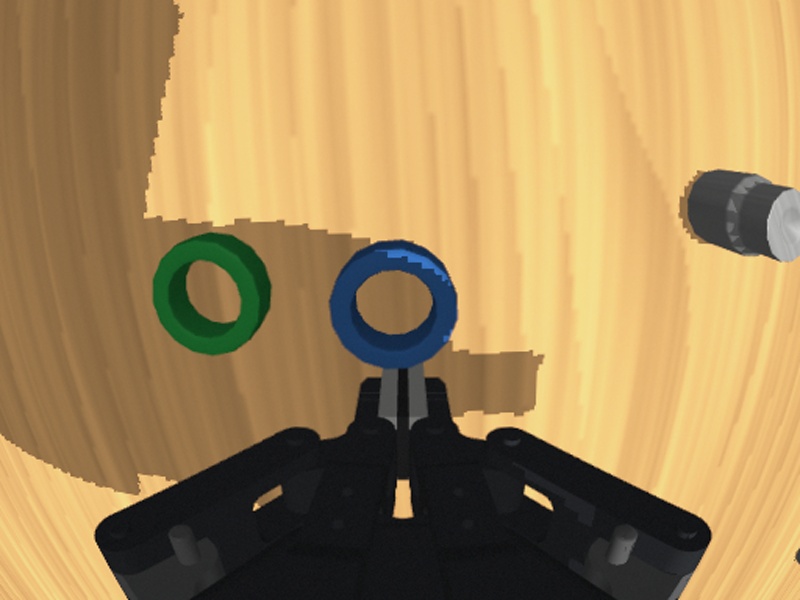

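Emit:
play_rows:
  steps:
    - [[-0.008,0,0,0,0,0],[0,-0.005,0,0,0,2.0],[0.004,0,0,0,0,0],[0.004,0,0,0,0,0],[0.005,0,0,0,0,0],[0.007,0,0,0,0,0],[0.01,0,0,0,0,0],[0.012,0,0,0,0,0],[0.012,0,0,0,0,0],[0.012,0,0,0,0,0]]

```text
t: 7.82
tcp_pos: [0.4891, 0.0262, 0.0298]
tool_rot: [0.738, 0.675, 0.0, 0.0]
force: [0.3, -0.2, 0.2]
finger_gap: 0.0
```

```bash
python3 - <<'E'
from h import *
s=manip.sense();p=shot("wrist","w4");print(s["tcp_pos"],s["force"])
rings()
E
```

```text
[0.48911964 0.0261731  0.0298175 ] [ 0.32917172 -0.18720055  0.16052609]
top 304 207 36.5 [ 0.5525 -0.1652]
top 340 185 102.5 [ 0.6126 -0.2713]
scene 301 195 124.0 [0.4937 0.0597]
scene 241 158 92.0 [ 0.5448 -0.157 ]
scene 201 147 84.0 [ 0.6131 -0.2669]
wrist 258 192 5146.5 [0.4918 0.0592]
```

View pics/w4.png

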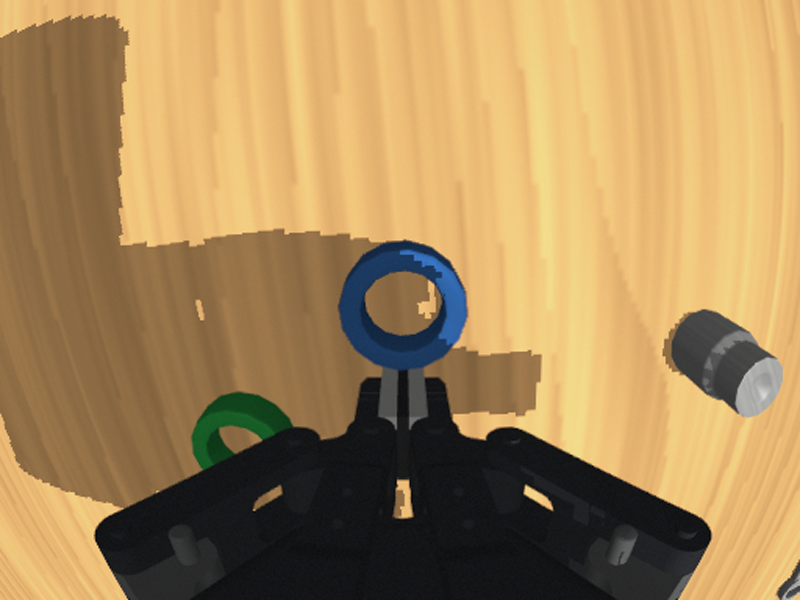

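Emit:
play_rows:
  steps:
    - [[0.005,0,0,0,0,0],[0.01,0,0,0,0,0],[0.012,0,0,0,0,0],[0.012,0,0,0,0,0],[0.012,0,0,0,0,0],[0.012,0,0,0,0,0],[0.012,0,0,0,0,0],[0.012,0,0,0,0,0],[0.01,0,0,0,0,0],[0.005,0,0,0,0,0]]

```text
t: 9.28
tcp_pos: [0.4982, 0.1274, 0.0298]
tool_rot: [0.738, 0.675, 0.0, 0.0]
force: [0.6, -0.8, 0.6]
finger_gap: 0.003
```

```bash
python3 - <<'E'
from h import *
s=manip.sense();p=shot("wrist","w5");print(s["tcp_pos"],s["force"])
rings()
E
```

```text
[0.49822134 0.12743783 0.02982032] [ 0.61741619 -0.79065318  0.58182055]
top 302 210 101.5 [ 0.5444 -0.1605]
top 340 185 103.0 [ 0.6127 -0.2713]
scene 324 220 149.5 [0.5027 0.1604]
scene 241 158 92.0 [ 0.5448 -0.157 ]
scene 201 147 84.0 [ 0.6134 -0.2665]
wrist 257 194 5146.5 [0.5006 0.1596]
```

View pics/w5.png

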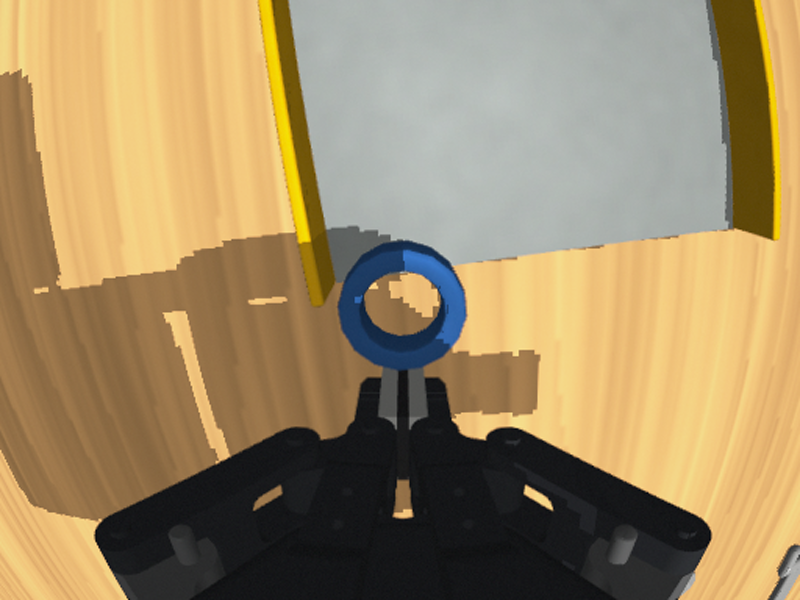

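```bash
python3 - <<'E'
from h import *
p=manip.snapshot("wrist")
for u,v,z in ((336,282,0),(320,305,.025),(733,230,0),(777,240,.025),(290,0,0),(262,0,.025),(712,0,0)): print(u,v,np.round(fbp(p,u*.64,v*.64,z),4))
E
```

```text
336 282 [0.4794 0.1656]
320 305 [0.4784 0.166 ]
733 230 [0.6294 0.1739]
777 240 [0.6303 0.1752]
290 0 [0.474  0.2602]
262 0 [0.4716 0.2523]
712 0 [0.6244 0.2624]
```

Emit:
play_rows:
  steps:
    - [[0.005,0,0,0,0,0],[0.01,0,0,0,0,0],[0.012,0,0,0,0,0],[0.012,0,0,0,0,0],[0.012,0,0,0,0,0],[0.012,0,0,0,0,0],[0.011,0,0,0,0,0],[0.006,0,0,0,0,0],[0.003,0,0,0,0,0],[0,0,0,0,0,0]]

```text
t: 10.78
tcp_pos: [0.5056, 0.2094, 0.0298]
tool_rot: [0.738, 0.675, -0.0, -0.0]
force: [-0.0, -0.1, 0.2]
finger_gap: 0.002
```

```bash
python3 - <<'E'
from h import *
s=manip.sense();p=shot("wrist","w6");print(s["tcp_pos"],s["force"])
rings()
E
```

```text
[0.50560436 0.20942655 0.02980047] [-0.04512823 -0.05544027  0.19588916]
top 305 208 35.0 [ 0.5499 -0.1676]
top 340 185 105.5 [ 0.6126 -0.2708]
scene 344 243 179.5 [0.5097 0.2421]
scene 241 158 92.0 [ 0.5448 -0.157 ]
scene 202 147 85.0 [ 0.613  -0.2666]
wrist 257 194 5218.0 [0.508  0.2416]
```

View pics/w6.png

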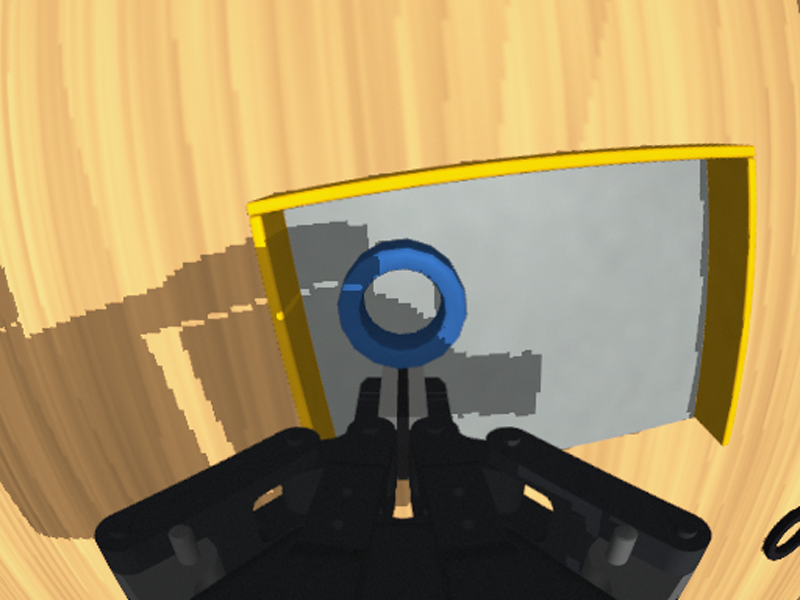

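Spacer a is in the pan at (0.508, 0.242). The wrist view shows it clear of all the walls. Next is b.

Emit:
play_rows:
  steps:
    - [[-0.005,0,0,0,0,0],[-0.005,0,0.0,0,0,0],[0,0,-0.035,0,0,-5.1],[-0.03,0.005,-0.02,0,0,0],[-0.056,0.005,0,0,0,0],[-0.056,0.005,0,0,0,0],[-0.056,0.005,0,0,0,0],[-0.056,0.005,0,0,0,0],[-0.056,0.005,0,0,0,0],[-0.056,0.005,0,0,0,0]]

```text
t: 12.22
tcp_pos: [0.5391, -0.1689, 0.0848]
tool_rot: [0.708, 0.707, 0.0, -0.0]
force: [0.8, -0.1, -0.1]
finger_gap: 0.003
```

Emit:
play_rows:
  steps:
    - [[-0.041,0.005,0,0,0,0],[0,0,0,0,0,0],[0,0,0.02,0,0,0],[0,0,0,0,0,0]]

```text
t: 12.72
tcp_pos: [0.5427, -0.206, 0.0636]
tool_rot: [0.707, 0.707, -0.0, -0.002]
force: [0.0, -0.9, -0.2]
finger_gap: -0.0
```

```bash
python3 - <<'E'
from h import *
s=manip.sense();p=shot("wrist","w7");print(s["tcp_pos"],s["tool_rot"],s["force"])
rings()
E
```

```text
[ 0.54274983 -0.20602703  0.06358765] [ 7.07207755e-01  7.07001787e-01 -4.65738424e-04 -2.33399108e-03] [ 0.00901624 -0.8615799  -0.22686876]
top 160 226 120.0 [0.5099 0.2404]
top 301 209 72.5 [ 0.5473 -0.1565]
scene 344 243 179.0 [0.5097 0.2421]
scene 241 158 93.5 [ 0.5448 -0.1573]
scene 202 147 85.5 [ 0.6131 -0.2666]
wrist 342 316 91.0 [ 0.6106 -0.2875]
wrist 355 280 320.0 [ 0.6154 -0.2526]
wrist 255 151 3445.0 [ 0.5428 -0.1592]
```

View pics/w7.png

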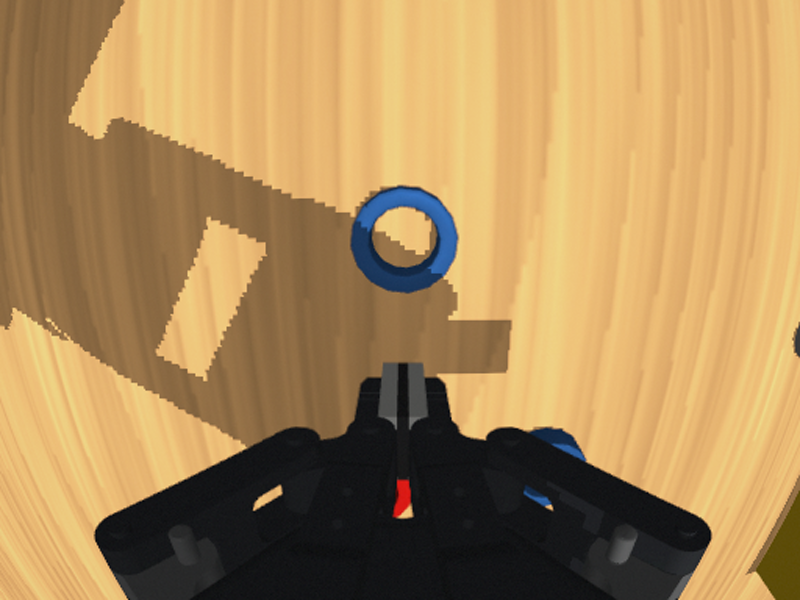

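Emit:
play_rows:
  steps:
    - [[0,0,0.02,0,0,0],[0,0,0.0135,0,0,0],[0,0,0,0,0,0],[0.005,0,0,0,0,0],[0.005,0,0,0,0,0],[0.004,0,0,0,0,0],[0.004,0,0,0,0,0],[0.006,0,0,0,0,0],[0.009,0,0,0,0,0],[0.01,0,0,0,0,0]]

```text
t: 14.18
tcp_pos: [0.5445, -0.1639, 0.0313]
tool_rot: [0.707, 0.707, -0.0, -0.0]
force: [-0.3, 0.3, 0.0]
finger_gap: 0.001
```

```bash
python3 - <<'E'
from h import *
s=manip.sense();p=shot("wrist","w8");print(s["tcp_pos"],s["tool_rot"],s["force"])
rings()
E
```

```text
[ 0.54445452 -0.16392072  0.03130175] [ 7.07348425e-01  7.06865052e-01 -1.06054321e-05 -6.29080230e-05] [-0.30846861  0.34863879  0.02035795]
top 159 226 125.5 [0.5096 0.2405]
top 341 183 71.0 [ 0.617  -0.2728]
scene 344 243 179.0 [0.5097 0.2421]
scene 246 163 95.5 [ 0.5438 -0.129 ]
scene 202 147 85.0 [ 0.613  -0.2666]
wrist 254 190 5018.5 [ 0.5424 -0.1296]
```

Emit:
play_rows:
  steps:
    - [[-0.006,0,0.0015,0,0,0],[0,-0.003,0,0,0,0],[0.003,0,0,0,0,0],[0.004,0,0,0,0,0],[0.005,0,0,0,0,0],[0.008,0,0,0,0,0],[0.011,0,0,0,0,0],[0.012,0,0,0,0,0],[0.012,0,0,0,0,0],[0.012,0,0,0,0,0]]

```text
t: 15.62
tcp_pos: [0.5415, -0.1026, 0.0299]
tool_rot: [0.707, 0.707, -0.0, 0.0]
force: [-0.3, -0.6, -0.4]
finger_gap: -0.002
```

```bash
python3 - <<'E'
from h import *
s=manip.sense();p=shot("wrist","w9");print(s["tcp_pos"],s["tool_rot"],s["force"])
rings()
E
```

```text
[ 0.54153752 -0.10255403  0.02985484] [ 7.07181129e-01  7.07032426e-01 -3.48206985e-06  8.66939669e-07] [-0.292812   -0.58347968 -0.43233389]
top 340 185 106.0 [ 0.6126 -0.2708]
scene 344 243 178.0 [0.5097 0.2421]
scene 259 175 107.0 [ 0.5431 -0.0676]
scene 202 147 86.0 [ 0.613  -0.2667]
wrist 258 190 5107.0 [ 0.5413 -0.0681]
```

Emit:
play_rows:
  steps:
    - [[0.008,0,0,0,0,0],[0.012,0,0,0,0,0],[0.012,0,0,0,0,0],[0.012,0,0,0,0,0],[0.012,0,0,0,0,0],[0.012,0,0,0,0,0],[0.012,0,0,0,0,0],[0.012,0,0,0,0,0],[0.012,0,0,0,0,0],[0.01,0,0,0,0,0]]

```text
t: 17.08
tcp_pos: [0.5416, 0.0113, 0.0298]
tool_rot: [0.707, 0.707, -0.0, -0.0]
force: [-0.2, -0.3, 0.6]
finger_gap: -0.004
```

```bash
python3 - <<'E'
from h import *
s=manip.sense();p=shot("wrist","w10");print(s["tcp_pos"],s["tool_rot"],s["force"])
rings()
E
```

```text
[0.54158338 0.01125322 0.02982326] [ 7.07218032e-01  7.06995513e-01 -8.36121367e-06 -1.26347550e-05] [-0.15115943 -0.32644752  0.57509866]
top 160 226 118.0 [0.5109 0.24  ]
top 340 185 103.5 [ 0.6126 -0.2713]
scene 344 243 178.5 [0.5097 0.2421]
scene 285 198 121.0 [0.5374 0.0446]
scene 202 147 85.5 [ 0.6131 -0.2666]
wrist 246 193 5118.0 [0.5355 0.0442]
```

View pics/w10.png

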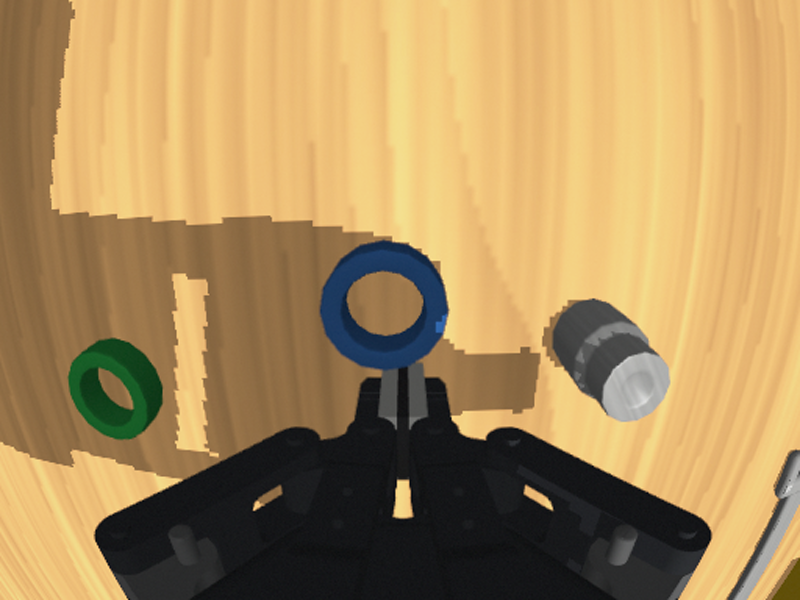

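Emit:
play_rows:
  steps:
    - [[-0.01,0,0,0,0,0],[0,-0.018,0,0,0,0],[0,0,0,0,0,8.3],[0,0,0,0,0,8.3],[0.004,0,0,0,0,0],[0.004,0,0,0,0,0],[0.004,0,0,0,0,0],[0.004,0,0,0,0,0],[0.006,0,0,0,0,0],[0.008,0,0,0,0,0]]

```text
t: 18.52
tcp_pos: [0.5323, 0.0297, 0.0298]
tool_rot: [0.802, 0.597, -0.0, -0.0]
force: [0.2, 0.1, 0.2]
finger_gap: -0.001
```

```bash
python3 - <<'E'
from h import *
s=manip.sense();p=shot("wrist","w11");print(s["tcp_pos"],s["tool_rot"],s["force"])
rings()
E
```

```text
[0.5323163  0.02965525 0.02980888] [ 8.01921218e-01  5.97429795e-01 -3.34609474e-06 -1.23063248e-05] [0.18510952 0.12570678 0.2094761 ]
top 160 226 128.5 [0.5096 0.2403]
top 340 185 103.0 [ 0.6125 -0.2712]
scene 344 243 178.0 [0.5097 0.2421]
scene 288 203 128.0 [0.5427 0.0622]
scene 202 147 83.5 [ 0.613  -0.2669]
wrist 257 192 5125.5 [0.5411 0.062 ]
```

View pics/w11.png

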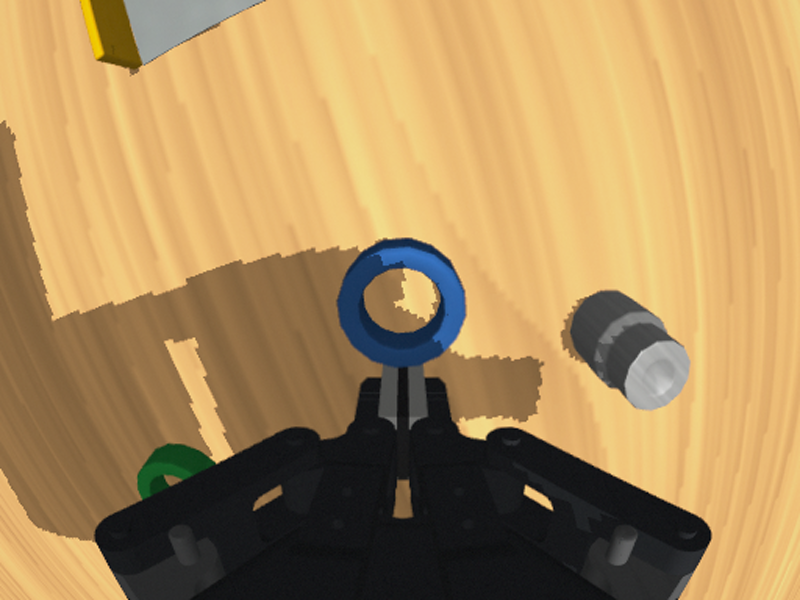

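Emit:
play_rows:
  steps:
    - [[0.008,0,0,0,0,0],[0.012,0,0,0,0,0],[0.012,0,0,0,0,0],[0.012,0,0,0,0,0],[0.012,0,0,0,0,0],[0.012,0,0,0,0,0],[0.012,0,0,0,0,0],[0.01,0,0,0,0,0],[0.005,0,0,0,0,0]]

```text
t: 19.85
tcp_pos: [0.5596, 0.1209, 0.0298]
tool_rot: [0.802, 0.598, 0.0, 0.0]
force: [-1.1, 0.1, -0.1]
finger_gap: -0.003
```

```bash
python3 - <<'E'
from h import *
s=manip.sense();p=shot("wrist","w12");print(s["tcp_pos"],s["tool_rot"],s["force"])
rings()
E
```

```text
[0.5595749  0.12089416 0.02980871] [8.01768538e-01 5.97634675e-01 4.52181598e-05 5.90286251e-05] [-1.13227351  0.10620278 -0.09020196]
top 340 186 83.0 [ 0.61   -0.2699]
scene 344 243 179.0 [0.5097 0.2421]
scene 299 231 147.5 [0.5751 0.1505]
scene 202 147 85.5 [ 0.6131 -0.2666]
wrist 268 194 5136.5 [0.5734 0.1502]
wrist 94 64 4475.0 [0.5092 0.2405]
```

View pics/w12.png

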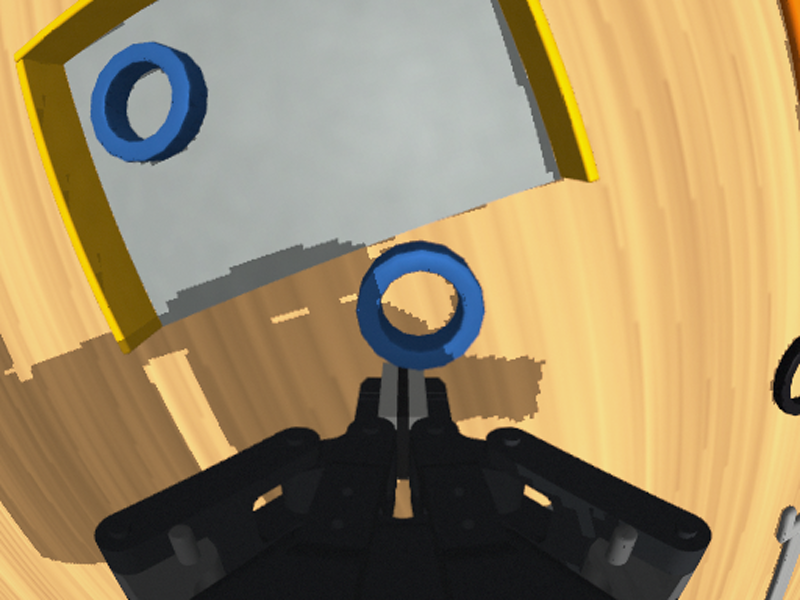

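Emit:
play_rows:
  steps:
    - [[-0.0075,0,0,0,0,0],[0,0.0075,0,0,0,-3.9],[0.004,0,0,0,0,0],[0.004,0,0,0,0,0],[0.006,0,0,0,0,0],[0.009,0,0,0,0,0],[0.012,0,0,0,0,0],[0.012,0,0,0,0,0],[0.009,0,0,0,0,0],[0.005,0,0,0,0,0]]

```text
t: 21.3
tcp_pos: [0.578, 0.1712, 0.0298]
tool_rot: [0.781, 0.625, 0.0, 0.0]
force: [1.1, 0.3, 0.8]
finger_gap: 0.0
```

```bash
python3 - <<'E'
from h import *
s=manip.sense();p=shot("wrist","w13");print(s["tcp_pos"],s["tool_rot"],s["force"])
rings()
E
```

```text
[0.57796057 0.17121491 0.02981411] [7.80883073e-01 6.24677213e-01 4.59541639e-05 6.48974535e-05] [1.13178055 0.31443721 0.75791404]
top 340 185 103.0 [ 0.6127 -0.2713]
scene 310 247 188.0 [0.586  0.2027]
scene 344 243 183.5 [0.5094 0.2416]
scene 202 147 85.0 [ 0.6132 -0.2666]
wrist 256 194 5220.5 [0.5842 0.2027]
wrist 100 154 4325.0 [0.5094 0.2414]
```

View pics/w13.png

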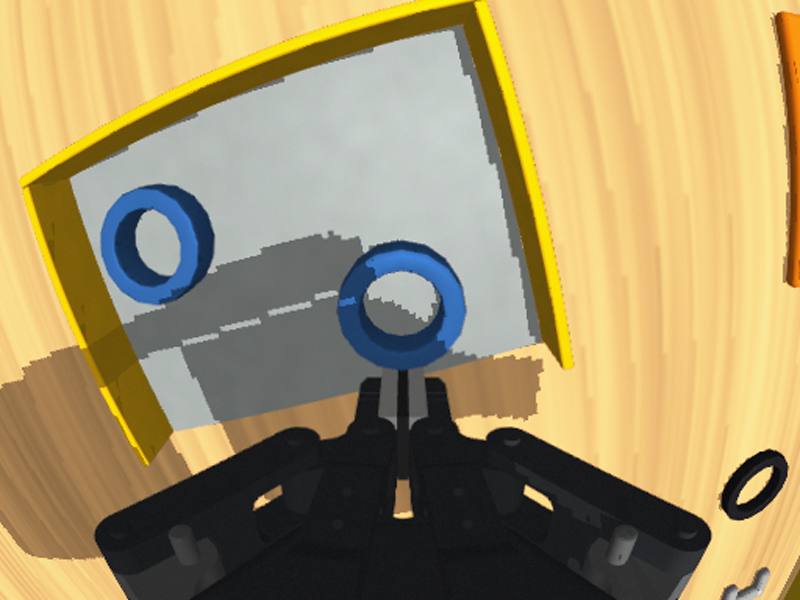

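Emit:
play_rows:
  steps:
    - [[0.006,0,0,0,0,0],[0.01,0,0,0,0,0],[0.011,0,0,0,0,0],[0.009,0,0,0,0,0],[0.005,0,0,0,0,0],[0.003,0,0,0,0,0],[0,0,0,0,0,0],[-0.006,0,0,0,0,0],[-0.01,0,0,0,0,0]]

```text
t: 22.62
tcp_pos: [0.5838, 0.1971, 0.0298]
tool_rot: [0.781, 0.624, -0.0, -0.0]
force: [0.0, -0.1, 0.3]
finger_gap: 0.002
```

```bash
python3 - <<'E'
from h import *
s=manip.sense();p=shot("wrist","w14");print(s["tcp_pos"],s["tool_rot"],s["force"])
rings()
E
```

```text
[0.58383633 0.19706847 0.02978272] [ 7.81119408e-01  6.24381665e-01 -8.50077777e-05 -5.75259182e-06] [ 0.03613885 -0.13147778  0.3107549 ]
top 340 185 103.0 [ 0.6127 -0.2713]
scene 319 261 199.0 [0.5946 0.2454]
scene 344 243 180.0 [0.5098 0.2421]
scene 202 147 83.5 [ 0.613  -0.2669]
wrist 106 202 3944.5 [0.5096 0.2418]
wrist 256 161 5513.5 [0.5938 0.2446]
```

View pics/w14.png

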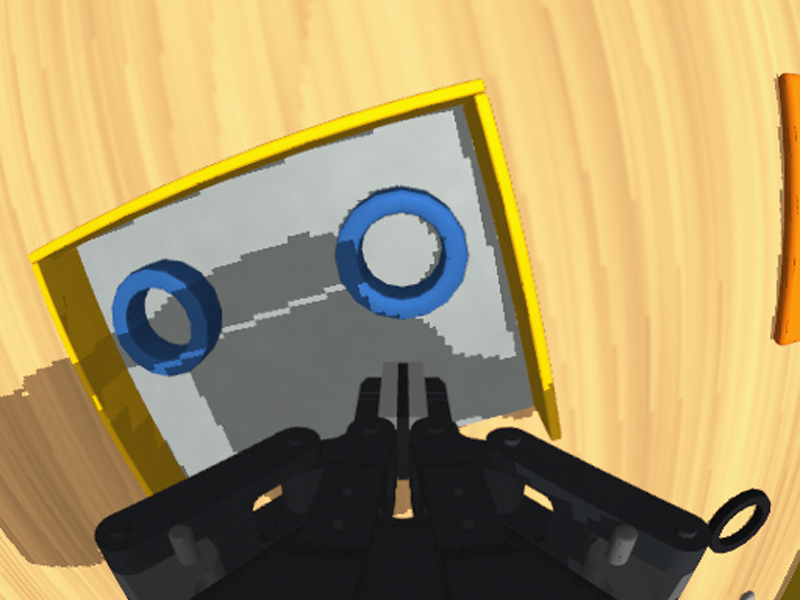

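Emit:
play_rows:
  steps:
    - [[-0.003,0,-0.02,0,0,0],[0,0,-0.03,0,0,-10],[0,0,-0.03,0,0,-10],[0,0,0,0,0,-10.1],[0,0,0,0,0,0]]

```text
t: 23.45
tcp_pos: [0.5839, 0.1949, 0.1116]
tool_rot: [0.593, 0.805, 0.001, 0.001]
force: [-0.1, -0.3, 0.1]
finger_gap: 0.001
```

Emit:
play_rows:
  steps:
    - [[-0.05,-0.011,0,0,0,0],[-0.05,-0.011,0,0,0,0],[-0.05,-0.011,0,0,0,0],[-0.05,-0.011,0,0,0,0],[-0.05,-0.011,0,0,0,0],[-0.05,-0.011,0,0,0,0],[-0.05,-0.011,0,0,0,0],[-0.05,-0.011,0,0,0,0],[-0.05,-0.011,0,0,0,0],[-0.048,-0.011,0,0,0,0]]

```text
t: 24.7
tcp_pos: [0.6268, -0.315, 0.1098]
tool_rot: [0.594, 0.805, 0.0, -0.0]
force: [0.4, -0.4, 0.1]
finger_gap: -0.003
```

Emit:
play_rows:
  steps:
    - [[0,0,0.03,0,0,0],[0,0,0.02,0,0,0],[0,0,0,0,0,0]]

```text
t: 25.08
tcp_pos: [0.6253, -0.3114, 0.0573]
tool_rot: [0.592, 0.806, 0.0, -0.003]
force: [-0.7, -0.2, 0.2]
finger_gap: 0.0
```

```bash
python3 - <<'E'
from h import *
s=manip.sense();p=shot("wrist","w15");print(s["tcp_pos"],s["tool_rot"],s["force"])
rings()
E
```

```text
[ 0.62532853 -0.31143702  0.05729959] [ 5.92465096e-01  8.05590249e-01  7.28525445e-06 -3.07598318e-03] [-0.69990396 -0.19123579  0.19636315]
top 160 226 119.5 [0.5099 0.2404]
top 158 196 110.5 [0.5958 0.2441]
scene 319 261 192.5 [0.5948 0.2455]
scene 344 243 178.5 [0.5097 0.2421]
scene 201 147 88.0 [ 0.6132 -0.2671]
wrist 252 154 3623.5 [ 0.6111 -0.2693]
```

View pics/w15.png

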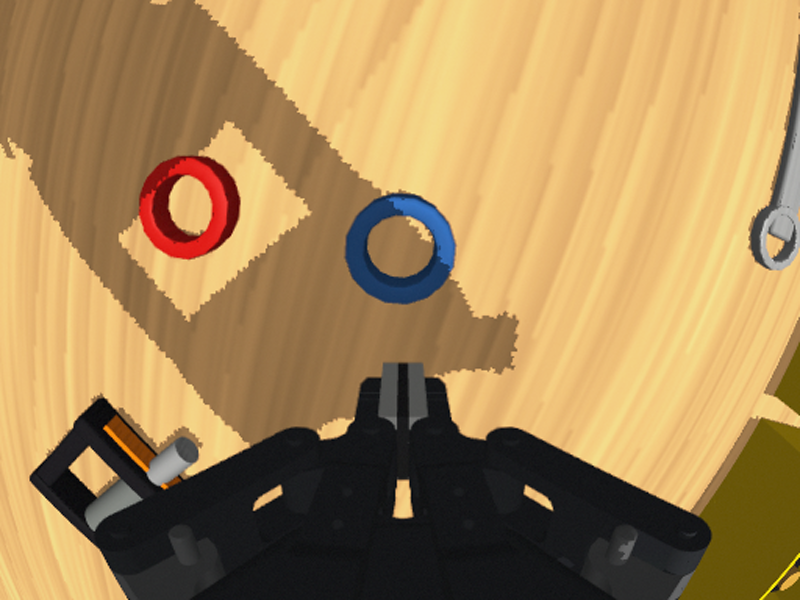

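Emit:
play_rows:
  steps:
    - [[0,-0.001,0.02,0,0,0],[0,0,0.0095,0,0,0],[0,0,0,0,0,0],[0.004,0,0,0,0,0],[0.004,0,0,0,0,0],[0.004,0,0,0,0,0],[0.004,0,0,0,0,0],[0.005,0,0,0,0,0],[0.008,0,0,0,0,0],[0.01,0,0,0,0,0]]

```text
t: 26.52
tcp_pos: [0.6143, -0.276, 0.0304]
tool_rot: [0.592, 0.806, 0.0, 0.0]
force: [-0.2, 0.5, -0.3]
finger_gap: -0.001
```

```bash
python3 - <<'E'
from h import *
s=manip.sense();p=shot("wrist","w16");print(s["tcp_pos"],s["tool_rot"],s["force"])
rings()
E
```

```text
[ 0.61429904 -0.27596791  0.03035256] [5.92311083e-01 8.05709361e-01 8.86300119e-06 7.58259306e-05] [-0.22377414  0.52204582 -0.30530063]
top 160 226 119.5 [0.5099 0.2404]
top 158 195 111.5 [0.596  0.2439]
scene 319 261 191.5 [0.5948 0.2454]
scene 344 243 179.0 [0.5097 0.2421]
scene 208 150 92.5 [ 0.6033 -0.2423]
wrist 250 192 5101.5 [ 0.6006 -0.2443]
```

View pics/w16.png

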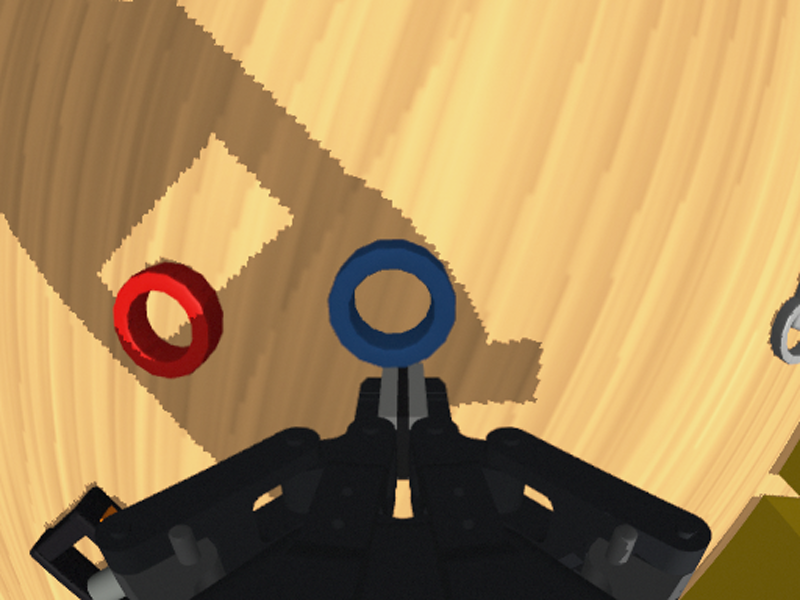

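Emit:
play_rows:
  steps:
    - [[-0.006,0,0.0005,0,0,0],[0,-0.003,0,0,0,0],[0.003,0,0,0,0,0],[0.004,0,0,0,0,0],[0.006,0,0,0,0,0],[0.01,0,0,0,0,0],[0.012,0,0,0,0,0],[0.012,0,0,0,0,0],[0.012,0,0,0,0,0],[0.012,0,0,0,0,0]]

```text
t: 27.98
tcp_pos: [0.5919, -0.2144, 0.0299]
tool_rot: [0.592, 0.806, -0.0, -0.0]
force: [-0.1, 0.3, 0.3]
finger_gap: -0.0
```

```bash
python3 - <<'E'
from h import *
s=manip.sense();p=shot("wrist","w17");print(s["tcp_pos"],s["tool_rot"],s["force"])
rings()
E
```

```text
[ 0.59192078 -0.21436763  0.02987697] [ 5.92148321e-01  8.05828993e-01 -3.42197414e-06 -1.40825315e-05] [-0.0552253  0.2834101  0.2857479]
top 159 226 124.0 [0.5096 0.2404]
top 158 196 113.5 [0.5958 0.2438]
scene 319 261 192.0 [0.5948 0.2454]
scene 344 243 178.5 [0.5098 0.2421]
scene 225 158 95.5 [ 0.5819 -0.1814]
wrist 253 191 5140.0 [ 0.5795 -0.1827]
```

Emit:
play_rows:
  steps:
    - [[-0.006,0,0,0,0,0],[0,-0.004,0,0,0,0],[0.003,0,0,0,0,0],[0.004,0,0,0,0,0],[0.006,0,0,0,0,0],[0.01,0,0,0,0,0],[0.012,0,0,0,0,0],[0.012,0,0,0,0,0],[0.012,0,0,0,0,0],[0.012,0,0,0,0,0]]

```text
t: 29.42
tcp_pos: [0.5687, -0.1535, 0.0298]
tool_rot: [0.592, 0.806, -0.0, -0.0]
force: [0.1, -0.4, -0.1]
finger_gap: -0.001
```

```bash
python3 - <<'E'
from h import *
s=manip.sense();p=shot("wrist","w18");print(s["tcp_pos"],s["tool_rot"],s["force"])
rings()
E
```

```text
[ 0.56866009 -0.15352879  0.02982508] [ 5.92139459e-01  8.05835502e-01 -1.49686866e-05 -6.45614386e-05] [ 0.0799713  -0.42975638 -0.08627317]
top 155 225 22.5 [0.5137 0.2528]
top 158 196 118.0 [0.5956 0.2439]
scene 319 261 191.5 [0.5948 0.2454]
scene 344 243 178.5 [0.5097 0.242 ]
scene 243 167 100.5 [ 0.5622 -0.1207]
wrist 260 192 5149.5 [ 0.5599 -0.1209]
```

Emit:
play_rows:
  steps:
    - [[0.007,0,0,0,0,0],[0.011,0,0,0,0,0],[0.012,0,0,0,0,0],[0.011,0,0,0,0,0],[0.007,0,0,0,0,0],[0.003,0,0,0,0,0],[0,0,0,0,0,0],[-0.01,0,0,0,0,0],[0,0,0,0,0,0]]

```text
t: 30.75
tcp_pos: [0.5577, -0.1168, 0.0299]
tool_rot: [0.593, 0.805, 0.0, 0.001]
force: [0.7, 0.4, -0.0]
finger_gap: 0.004
```

```bash
python3 - <<'E'
from h import *
s=manip.sense();p=shot("wrist","w19");print(s["tcp_pos"],s["tool_rot"],s["force"])
rings()
E
```

```text
[ 0.55769955 -0.11683572  0.02994447] [5.92817967e-01 8.05335914e-01 1.72374764e-04 9.45573930e-04] [ 0.69222452  0.38574063 -0.00419282]
scene 319 261 192.0 [0.5948 0.2455]
scene 344 243 179.0 [0.5097 0.2421]
scene 256 174 101.0 [ 0.5469 -0.0733]
wrist 259 174 5327.0 [ 0.5446 -0.0746]
```

View pics/w19.png

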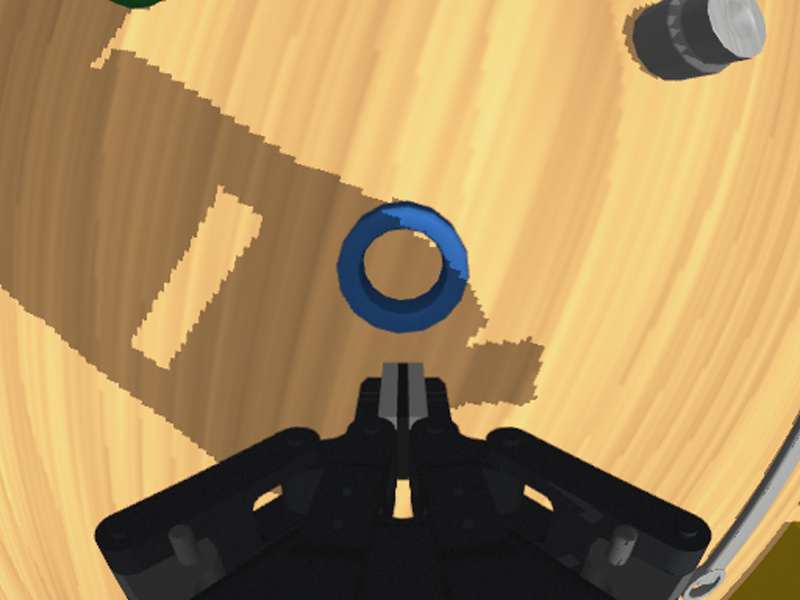

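Emit:
play_rows:
  steps:
    - [[0,0,0,0,0,9.5],[0,0,0,0,0,9.4],[0,-0.014,0,0,0,0],[0.004,0,0,0,0,0],[0.004,0,0,0,0,0],[0.004,0,0,0,0,0],[0.005,0,0,0,0,0],[0.008,0,0,0,0,0],[0.011,0,0,0,0,0],[0.012,0,0,0,0,0]]

```text
t: 32.2
tcp_pos: [0.544, -0.0661, 0.0298]
tool_rot: [0.716, 0.698, 0.0, -0.0]
force: [0.4, 0.1, -0.2]
finger_gap: -0.001
```

```bash
python3 - <<'E'
from h import *
s=manip.sense();p=shot("wrist","w20");print(s["tcp_pos"],s["tool_rot"],s["force"])
rings()
E
```

```text
[ 0.54401851 -0.06610999  0.02982308] [ 7.16465608e-01  6.97622413e-01  9.23678656e-07 -2.18320874e-05] [ 0.43079532  0.05014564 -0.17912503]
top 159 194 83.5 [0.5995 0.2428]
scene 319 261 192.5 [0.5948 0.2455]
scene 344 243 179.0 [0.5097 0.2421]
scene 265 183 108.0 [ 0.5467 -0.0311]
wrist 258 191 5143.5 [ 0.5445 -0.0317]
```

View pics/w20.png

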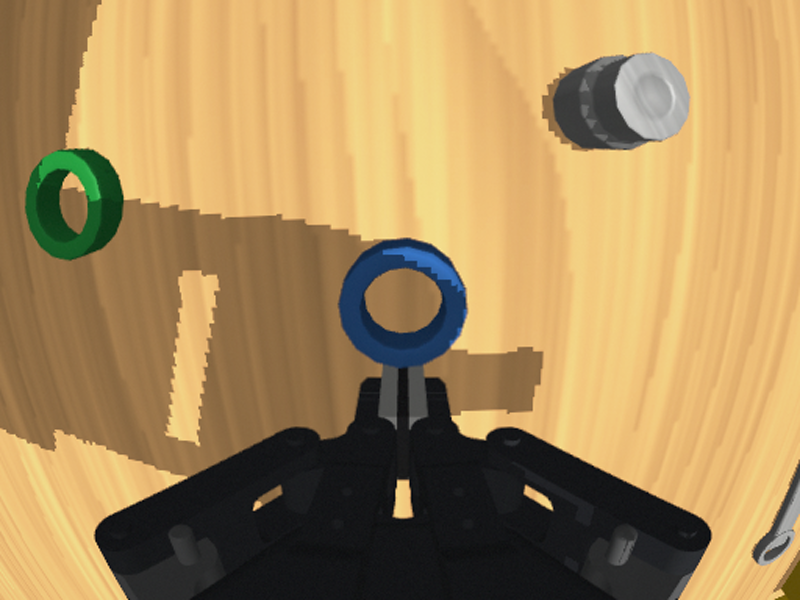

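Spacer c is centred and the socket is well clear to the right. I'm continuing in short stretches.

Emit:
play_rows:
  steps:
    - [[0.007,0,0,0,0,0],[0.011,0,0,0,0,0],[0.012,0,0,0,0,0],[0.012,0,0,0,0,0],[0.012,0,0,0,0,0],[0.012,0,0,0,0,0],[0.01,0,0,0,0,0],[0.005,0,0,0,0,0]]

```text
t: 33.4
tcp_pos: [0.5461, 0.0148, 0.0298]
tool_rot: [0.716, 0.698, -0.0, -0.0]
force: [-0.3, -0.4, 1.2]
finger_gap: -0.001
```

```bash
python3 - <<'E'
from h import *
s=manip.sense();p=shot("wrist","w21");print(s["tcp_pos"],s["tool_rot"],s["force"])
rings()
E
```

```text
[0.54611914 0.01477895 0.02979787] [ 7.16234080e-01  6.97860113e-01 -5.15191961e-05 -5.01583510e-05] [-0.31058174 -0.4197962   1.15551216]
top 160 226 119.0 [0.5109 0.2401]
top 158 196 119.0 [0.5953 0.244 ]
scene 319 261 192.0 [0.5948 0.2454]
scene 344 243 178.5 [0.5097 0.242 ]
scene 284 200 129.5 [0.5437 0.0471]
wrist 247 194 5109.0 [0.5416 0.0471]
```

Emit:
play_rows:
  steps:
    - [[-0.009,0,0,0,0,0],[0,-0.0075,0,0,0,2.4],[0.004,0,0,0,0,0],[0.004,0,0,0,0,0],[0.005,0,0,0,0,0],[0.008,0,0,0,0,0],[0.011,0,0,0,0,0],[0.012,0,0,0,0,0],[0.012,0,0,0,0,0],[0.009,0,0,0,0,0]]

```text
t: 34.85
tcp_pos: [0.5429, 0.0711, 0.0298]
tool_rot: [0.731, 0.683, -0.0, -0.0]
force: [0.6, 0.2, 0.8]
finger_gap: -0.0
```

```bash
python3 - <<'E'
from h import *
s=manip.sense();p=shot("wrist","w22");print(s["tcp_pos"],s["tool_rot"],s["force"])
rings()
E
```

```text
[0.54288554 0.07113564 0.02981116] [ 7.30676681e-01  6.82723654e-01 -1.12113739e-06 -4.48176903e-06] [0.56144887 0.19614686 0.83998505]
top 156 225 49.0 [0.512  0.2497]
top 158 196 117.0 [0.5957 0.2438]
scene 319 261 194.0 [0.5948 0.2452]
scene 344 243 179.0 [0.5097 0.2421]
scene 296 214 136.5 [0.5478 0.1038]
wrist 259 193 5105.5 [0.5458 0.1036]
```

View pics/w22.png

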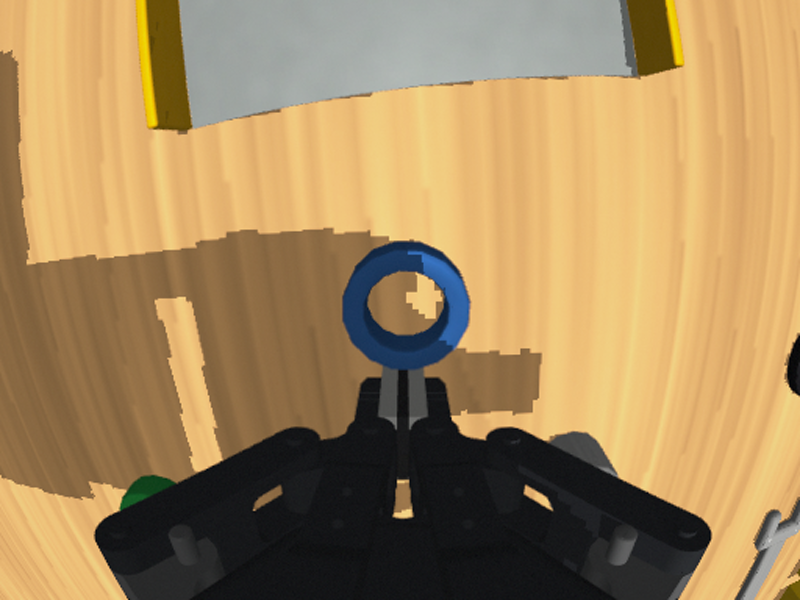

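Emit:
play_rows:
  steps:
    - [[0.007,0,0,0,0,0],[0.011,0,0,0,0,0],[0.012,0,0,0,0,0],[0.012,0,0,0,0,0],[0.012,0,0,0,0,0],[0.007,0,0,0,0,0],[0.003,0,0,0,0,0]]

```text
t: 35.92
tcp_pos: [0.5473, 0.1345, 0.0298]
tool_rot: [0.731, 0.683, -0.0, 0.0]
force: [0.5, -0.6, 0.0]
finger_gap: -0.001
```

```bash
python3 - <<'E'
from h import *
s=manip.sense();p=shot("wrist","w23");print(s["tcp_pos"],s["tool_rot"],s["force"])
rings()
E
```

```text
[0.5472676  0.13449767 0.02982068] [ 7.30678208e-01  6.82722018e-01 -1.05269069e-05  4.44701737e-05] [ 0.46530702 -0.56457586  0.0007465 ]
scene 319 261 192.0 [0.5948 0.2455]
scene 344 243 179.0 [0.5097 0.2421]
scene 311 231 158.5 [0.5516 0.1674]
wrist 259 194 5151.5 [0.5499 0.1664]
wrist 160 49 5344.0 [0.5085 0.2409]
wrist 341 32 4917.5 [0.5933 0.2427]
```

View pics/w23.png

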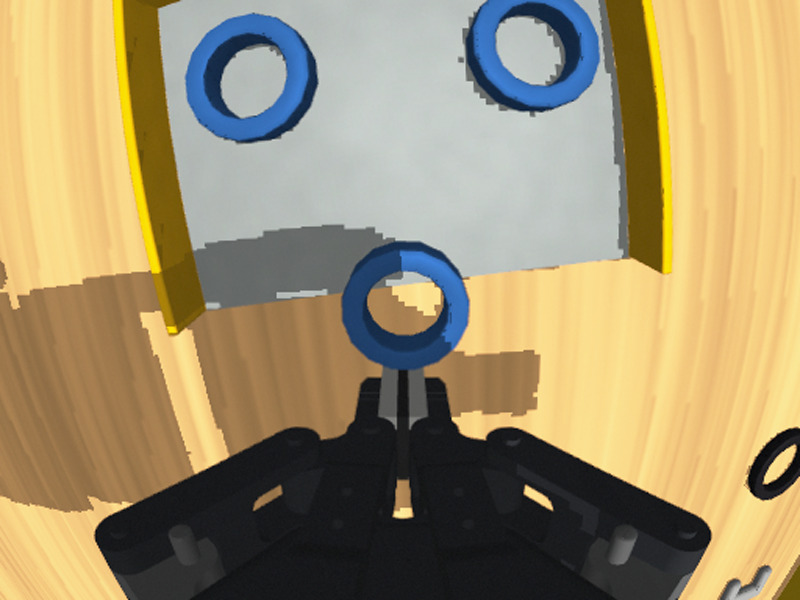

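Emit:
play_rows:
  steps:
    - [[0.006,0,0,0,0,0],[0.01,0,0,0,0,0],[0.011,0,0,0,0,0],[0.009,0,0,0,0,0],[0.005,0,0,0,0,0],[0.002,0,0,0,0,0],[0,0,0,0,0,0],[-0.006,0,0,0,0,0],[-0.015,0,0,0,0,0],[0,0,0,0,0,0]]

```text
t: 37.38
tcp_pos: [0.5486, 0.1542, 0.0298]
tool_rot: [0.732, 0.682, -0.0, -0.0]
force: [-0.2, -0.1, 0.1]
finger_gap: 0.004
```

```bash
python3 - <<'E'
from h import *
s=manip.sense();p=shot("wrist","w24");print(s["tcp_pos"],s["tool_rot"],s["force"])
rings()
E
```

```text
[0.54864866 0.15420976 0.02976549] [ 7.31733746e-01  6.81590481e-01 -3.27960812e-04 -1.82901023e-04] [-0.18874036 -0.09606352  0.05057131]
scene 319 261 191.5 [0.5948 0.2454]
scene 344 243 179.0 [0.5097 0.2421]
scene 321 242 186.5 [0.5543 0.209 ]
wrist 258 152 5545.0 [0.5528 0.2085]
wrist 160 93 5376.5 [0.5084 0.2412]
wrist 340 72 5501.5 [0.5935 0.2446]
```

View pics/w24.png

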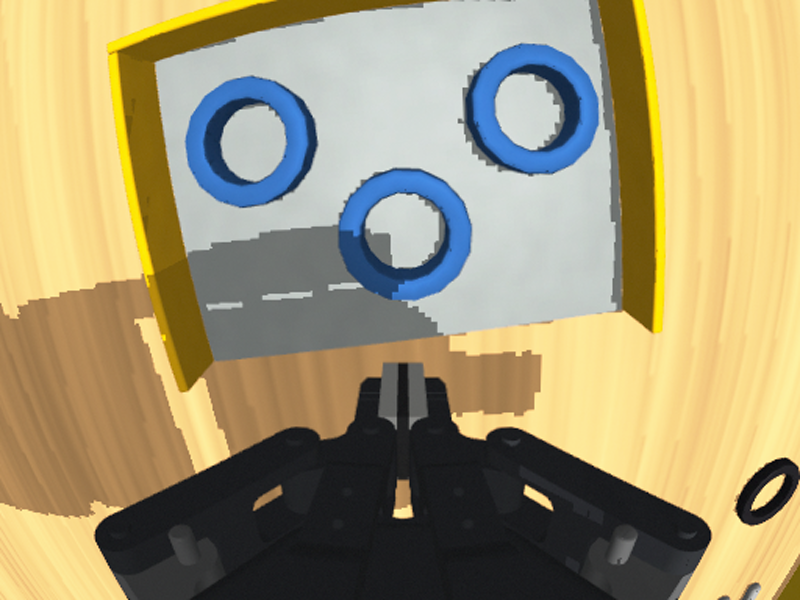

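All three spacers are flat and inside. I'll raise the arm clear and do the final checks.

Emit:
play_rows:
  steps:
    - [[0,0,-0.03,0,0,0],[0,0,-0.05,0,0,0],[-0.02,-0.03,-0.05,0,0,0],[-0.02,-0.04,-0.03,0,0,0],[0,0,0,0,0,0],[0,0,0,0,0,0]]

```text
t: 38.33
tcp_pos: [0.477, 0.121, 0.19]
tool_rot: [0.731, 0.682, 0.001, 0.001]
force: [1.0, 0.2, 0.1]
finger_gap: 0.001
```

```bash
python3 - <<'E'
from h import *
p=shot("scene","s9")
for l in ("socket","lockring","pedal","spanner","lever","oil"):
    for r in manip.pinpoint(l,p)[:1]: print(l,np.round(bp(p,*r["point"],0),3))
for c in ("green","red"): print(c,[np.round(bp(p,u,v,.0085),4).tolist() for u,v,A in blobs(p,c)])
rings()
E
```

```text
socket [0.614 0.037]
lockring [0.749 0.063]
pedal [ 0.518 -0.45 ]
spanner [ 0.774 -0.14 ]
lever [0.757 0.223]
oil [0.717 0.362]
green [[0.4282, 0.0083]]
red [[0.6667, 0.3243], [0.5294, -0.2749]]
top 171 208 86.0 [0.5587 0.2081]
top 158 196 117.5 [0.5956 0.2439]
scene 319 261 192.0 [0.5948 0.2454]
scene 344 243 179.0 [0.5097 0.2421]
scene 321 242 182.0 [0.5544 0.2094]
wrist 328 86 1173.0 [0.5527 0.2087]
wrist 282 56 1223.5 [0.508  0.2413]
wrist 364 53 1110.0 [0.5934 0.2445]
```

View pics/s9.png

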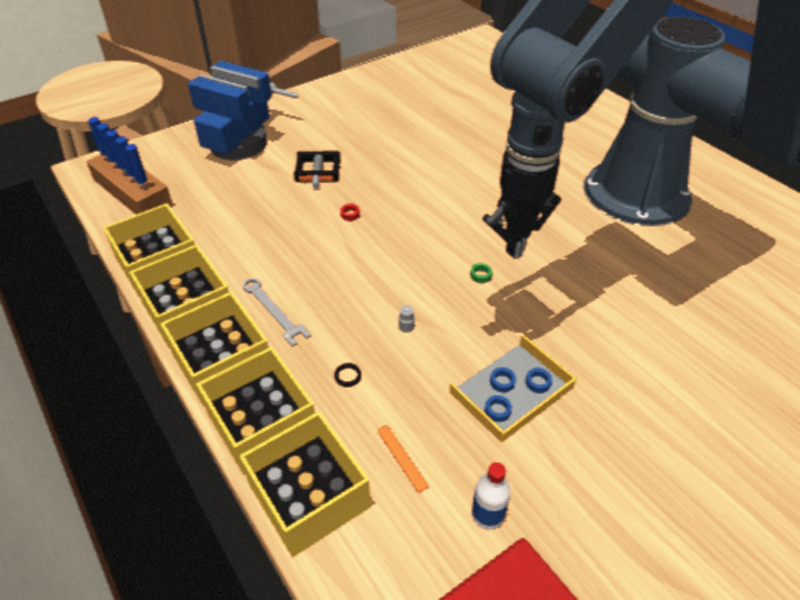

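```bash
python3 -c "
from station import manip
print(manip.sign_off())"
```

```text
the job is handed in; nothing more can be done
None
```

All three blue spacers are in the pan, lying flat, and I handed the job in at about 38.5 s of the 72 s allowed. I swept each one in separately with the closed fingers.

- **Spacers:** The wrist camera puts them at about (0.508, 0.241), (0.593, 0.245) and (0.553, 0.209). Each is about 9 mm or more inside the pan's walls and mouth line. The scene camera agrees within 2 mm. The top camera saw only two of them in the last check because the arm partly blocked its view; one of those read about 6 mm off.
- **Forces:** Every reading I took stayed below about 1.5 N.
- **Other things:** The green and red rings measure exactly where they started. In the last scene picture the socket, lockring, spanner, lever, oil bottle and pedal look unmoved. For all of these except the oil bottle, which I had not measured at the start, the network's positions moved by up to about 13 mm between the two pictures. I took this as detection noise, since I kept the gripper clear of them all.

While being pushed, the rings drifted sideways on the narrow fingertips by up to 6 mm. I backed off and re-centred behind the ring each time.

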